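# Open the push-and-turn cap of the tall canister

### The job

Open the tall canister: push its child-resistant cap down hard, and while it is down turn it anticlockwise to the stop, so that it comes free. Then take the cap off and set it down gently, grip bar up, on top of the low wooden box and let go. Leave the short canister closed and standing where it is.

Things in the scene. Friction and masses are not known exactly. Their poses are not given: they have to be found in the camera images.
- canister: the tall canister: white plastic, round, 96 mm across with a paper band, held fast in a plywood holder 112 mm square screwed to the table, 187 mm high with its cap on. Origin on its axis at table height, z up. The neck cannot turn or slide.
- canister_mouth (a point): centre of the tall canister's mouth, rim 150 mm over the table, z up. Pushed down, the cap turns anticlockwise seen from above: free from 0.96 rad after the closed angle, solid stop at about 1.1 rad. Let up there, its spring raises it 5 mm above its closed height and it lifts straight off.
- cap_grip (a point): centre of the grip bar of the tall canister's loose black cap: an upright bar 52 mm long (this x axis), 14 mm thick (y), 26 mm high on the cap's flat deck; this point is 13 mm over the deck and 32 mm over the cap's lower edge. The cap is 66 mm across, 45 mm high, 0.16 kg; z is its axis. Closed: this point 174 mm over the table, x parallel to the canister's x, locked against turning and lifting.
- cap_deck (a point): centre of the cap's deck (under the bar), 33 mm radius, free to press on both sides of the bar. A spring inside holds the cap up: about 7.5 N to start moving it down, 1.2 N more per mm, about 15 N at its end 6 mm down. It turns only while pushed at least 4.5 mm down.
- short_canister: the short canister, the same white plastic and the same kind of black barred cap but 84 mm across and only 121 mm high, standing loose, 0.8 kg; not to be opened. Origin at the centre of its underside.
- box_top (a point): centre of the flat top of the low closed wooden box, 120 mm (x) by 170 mm (y), 46 mm high, standing loose on the table, 0.38 kg; this point is 46 mm over the table, z up
Things that resemble listed ones, but are neither listed nor needed, are in the scene too. Leave any red look-alike of the canister alone.

How it is judged (in metres and radians):
On the way:
1. the cap has been turned to its free position while still down on the neck of the tall canister (angle between the x axis of cap_grip and the x axis of canister, either way round above 0.85 rad and horizontal distance between cap_grip and canister below 0.008 m and z of cap_grip in the frame of canister below 0.182 m), for 0.1 s.
At the end, for the whole second after the job is handed in: The cap rests, released and still, right way up (within 0.1 rad) on the top of the low wooden box with its centre over the top, the box stands on the table, and the short canister stands upright, still closed, less than 50 mm from where it was (z of cap_grip in the frame of box_top between 0.026 and 0.038 m and x of cap_grip in the frame of box_top between -0.058 and 0.058 m and y of cap_grip in the frame of box_top between -0.083 and 0.083 m and angle between each of cap_grip, short_canister's own z axis and vertical below 0.1 rad and linear speed of cap below 0.02 m/s and height (world z) of box_top between 0.04 and 0.052 m); the robot touches nothing.
It fails at once if the short canister is shoved 50 mm or knocked over (distance of short_canister from where it was at the start of the episode above 0.05 m or angle between short_canister's own z axis and vertical above 0.5 rad).
It fails at once if the cap, once off the canister, is dropped or thrown (it falls more than about 30 mm) (contact force between cap and the fingers below 0.05 N and linear speed of cap above 0.8 m/s and horizontal distance between cap_grip and canister above 0.05 m).
It fails at once if the cap is forced round past its lock without being pushed down (less than 3 mm down) (angle between the x axis of cap_grip and the x axis of canister, either way round between 0.17 and 0.45 rad and z of cap_grip in the frame of canister between 0.1712 and 0.178 m and horizontal distance between cap_grip and canister below 0.01 m).
It also fails if it takes over 43 s, if anything falls off the work surface, if the arm or the gripper's body presses on something with over 40 N, if the wrist force passes 120 N, or if a joint passes its speed limit or range.

### The arm

A 6-joint arm with a two-finger parallel gripper is mounted at the origin on a cart in front of the work surface, level with it; the furniture and walls round the work are solid. World frame = base frame: x ahead of the robot, y to its left, z up, the work surface at z = 0. Lengths are in m, angles in degrees, forces in N, time in s.
With the tool pointing down it reaches from about 0.375 to 0.9 m from the base axis. Payload 3.1 kg.
Tool frame: the origin (TCP) lies at the very end of the fingers, on their centre line; the grasp point (between the pads) lies 19 mm behind it; z points along the fingers, y is the line along which they close (so a half turn about z gives the same grasp; the last joint's range is limited). The gripper opens to 87 mm and grips with 3 to 60 N. Pads are 19 mm wide; open, the fingers measure 117 mm over their backs; the gripper's body (75 mm by 190 mm) begins 51 mm behind the grasp point.
Start: joints at [64.372, 30.224, 82.088, -0, 67.689, -10.227], TCP at [0.166, 0.603, 0.223] pointing down, gripper open.
Joint ranges: [-176.69, 176.69], [-43.24, 126.21], [12.49, 139.97], [-82, 262], [0, 151.66], [-163.58, 163.58]. Speed limits (degrees/s): [159.86, 159.86, 180, 180, 180, 180].

### API

Orientations are given as a 3x3 rotation matrix whose columns are the frame's x, y, z axes.
In Python, from rig import bot, imaging gives the robot as it stands.
- The arm moves only by the tool drive_tool, never from a script. Its argument "deltas" is text: rows parted by semicolons, each of 5 numbers parted by spaces: the finger opening in mm, from 0 to 87, then the shift along the world's x, y, z in mm, then the turn about the world's z in rad. In form: jaw dx dy dz twist; .... A call has 1 to 12 rows; each row is the pose to reach, as a shift and turn from the pose commanded when the call began; what a row does not reach only later rows make up. A row lasts 1/10 s, in which the tool goes at most 50 mm and 8.59 degrees, less where a joint would pass 70% of its speed; a pose out of reach is approached as far as the arm can. A call with a gripper value outside its range is refused whole. The fingers move at their own pace and stop on an object; the grip force is fixed at half the most. Time passes only in rows, so rows that repeat a pose let the fingers close. It gives the time, the measured TCP pose, the force, the opening and the grip force at its end, in the units of the state.
- bot.read_state(): the state, without advancing time (a new reading comes with each control period).
- imaging.capture(name): name is "scene" or "top"; returns the picture (400x640x3 uint8, red, green, blue); there is no depth.
- imaging.camera_model(name): a dict with "fx", "fy", "cx", "cy" (pixels), "T" (4x4, takes a point from camera to world coordinates). Camera axes: x right, y down, z forward; pixel columns grow to the right and rows downward; lengths in m; the calibration is good to about 2 mm. A picture is of the moment at which its call begins. camera_model takes no time and is no camera call.
- bot.hand_in(): hands the job in; it is judged then, once.
The state is a dict: "time_s": time; "joint_positions": joint angles; "qvel": joint speeds; "tau": joint torques, N m; "position": TCP position; "tcp_rot": TCP orientation; "force": force on the tool from outside, world axes, zero at the start; "moment": the same for the moment, N m; "opening": opening from 0.0 (shut) to 1.0 (fully open); "grasp_force": force on a finger pad.
Only numpy, scipy, OpenCV 4.12 (cv2) and the standard library are available. Lean on these libraries where they do the work, as an engineer would, in place of code of your own. Each camera call takes 0.05 s, during which the arm holds its last target. There are 200 camera calls.

## Working session

There is one attempt and no reset: what is moved stays moved. The work goes in short steps, Python scripts to look and compute and a tool call to move; the robot and the scene stay as the last step left them, time stands still between calls to the robot, and variables do not carry over. Pictures are saved under pics/ and viewed, at most 10 in all, crops included, and the job is handed in when it is done.

Besides the shell and the picture viewer there is one more tool, called after ">>>" as a command line: name --argument value ..., lists and objects as JSON in quotes. drive_tool: Moves the arm, as the interface text tells. Its arguments: {"type":"object","properties":{"deltas":{"type":"string"}},"required":["deltas"]}

```bash
mkdir -p pics
python3 - <<'E'
from rig import bot, imaging
import cv2,numpy as np
for n in("scene","top"):
    im=imaging.capture(n); cv2.imwrite(f"pics/{n}0.png",im[:,:,::-1])
    m=imaging.camera_model(n); print(n,m["fx"],m["cx"],m["cy"],np.round(m["T"],3).tolist())
s=bot.read_state(); print(s["time_s"],s["position"],np.round(s["tcp_rot"],3).tolist(),s["force"],s["opening"])
E
```

```text
scene 440.6385642663711 316.1433787252219 192.86496513008981 [[0.51, -0.388, 0.768, -0.305], [-0.86, -0.232, 0.455, -0.555], [0.002, -0.892, -0.452, 0.595], [0.0, 0.0, 0.0, 1.0]]
top 430.4870981382859 311.9077439817033 203.46288264521874 [[-0.061, -0.976, 0.21, 0.264], [-0.998, 0.06, -0.009, -0.112], [-0.003, -0.21, -0.978, 1.115], [0.0, 0.0, 0.0, 1.0]]
0.1 [0.16565256 0.60195374 0.22167304] [[-0.964, 0.266, -0.001], [0.266, 0.964, -0.002], [0.0, -0.002, -1.0]] [-0.25717409  0.06678971  0.16179652] 1.0013735502949161
```

View pics/scene0.png

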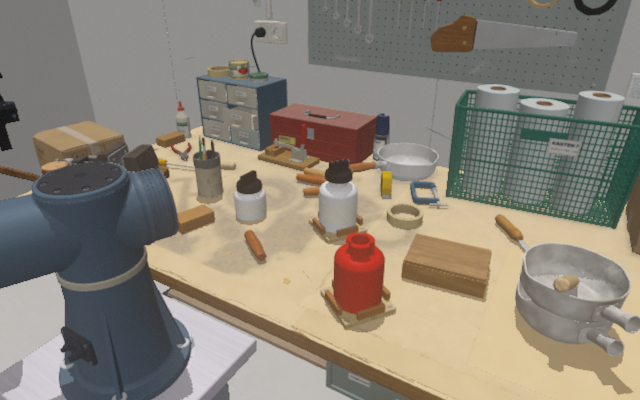

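View pics/top0.png

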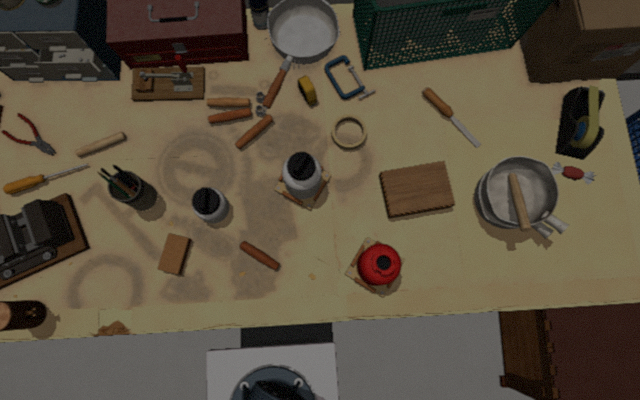

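The scene view shows the tall canister (cap ~(338,172)), the short one (250,185), the box (447,265) and the red look-alike (358,275). In the top view they are at (302,165), (208,198), (416,190) and (380,264). Next I'll zoom in on the cap and box.

Run:
```python
import cv2,numpy as np
a=cv2.imread("pics/top0.png")[135:225,265:465]; b=cv2.imread("pics/scene0.png")[150:300,300:500]
a=cv2.convertScaleAbs(a,alpha=1.6,beta=10)
z=lambda i,k:cv2.resize(i,None,fx=k,fy=k,interpolation=cv2.INTER_CUBIC)
c=cv2.convertScaleAbs(b[0:95,0:80],alpha=1.6,beta=30)
c2=cv2.convertScaleAbs(a[5:75,5:70],alpha=1.8,beta=10)
o=np.zeros((600,800,3),np.uint8)
p=z(c,6)[:570];o[:p.shape[0],:400]=p[:,:400]
q=z(c2,6)[:,:390];o[:q.shape[0],400:400+q.shape[1]]=q
cv2.imwrite("pics/z.png",o)
```

```text
(no output)
```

View pics/z.png

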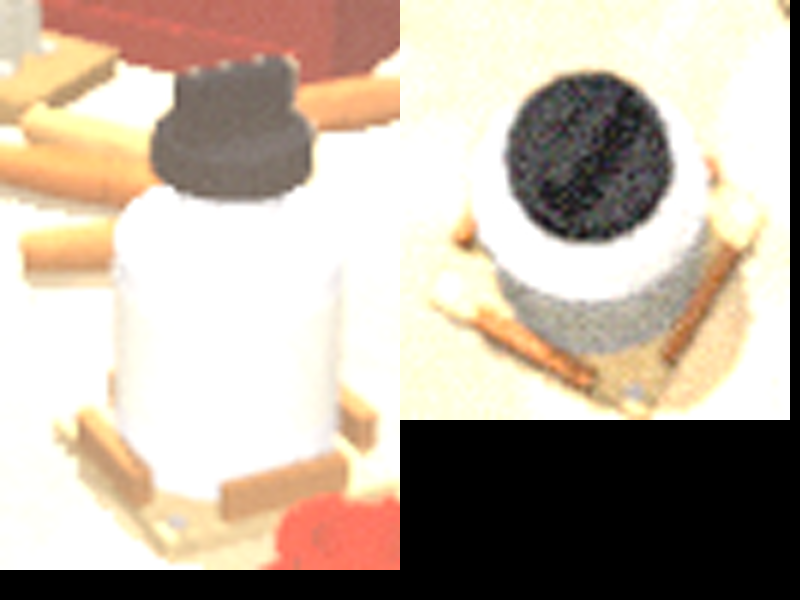

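The crop shows the tall cap with its bar running from lower left to upper right in the top view, (550,205) to (640,100), parallel to a holder edge. Next I'll compute positions.

```bash
cat > h.py <<'E'
import cv2,numpy as np
from rig import bot, imaging
def ray(n,u,v):
    m=imaging.camera_model(n);T=np.array(m["T"])
    d=T[:3,:3]@[(u-m["cx"])/m["fx"],(v-m["cy"])/m["fy"],1]
    return T[:3,3],d/np.linalg.norm(d)
def onz(n,u,v,z):
    o,d=ray(n,u,v); return o+d*(z-o[2])/d[2]
def tri(p,q):
    (o,d),(e,f)=ray("top",*p),ray("scene",*q)
    t=np.linalg.lstsq(np.c_[d,-f],e-o,rcond=None)[0]
    a,b=o+d*t[0],e+f*t[1]; return (a+b)/2,np.linalg.norm(a-b)
def proj(n,P):
    m=imaging.camera_model(n);c=np.linalg.inv(m["T"])@[*P,1]
    return c[0]/c[2]*m["fx"]+m["cx"],c[1]/c[2]*m["fy"]+m["cy"]
E
python3 - <<'E'
from h import *
np.set_printoptions(precision=4,suppress=True)
t=cv2.imread("pics/top0.png");s=cv2.imread("pics/scene0.png")
def big(m,x0,y0):
    c,_=cv2.findContours(m.astype(np.uint8),cv2.RETR_EXTERNAL,cv2.CHAIN_APPROX_NONE)
    c=max(c,key=cv2.contourArea); return c+[x0,y0]
# caps in top: dark blobs
for nm,(x0,y0,x1,y1) in dict(tall=(278,145,325,185),short=(190,183,228,215)).items():
    c=big(t[y0:y1,x0:x1].max(2)<75,x0,y0); (u,v),r=cv2.minEnclosingCircle(c)
    e=cv2.fitEllipse(c);print(nm,"top blob",e,onz("top",*e[0],0.155 if nm=="tall" else .09))
f=lambda u,v:(300+u/6,150+v/6); g=lambda u,v:(270+(u-400)/6,140+v/6)
a,b=onz("scene",*f(186,70),.187),onz("scene",*f(294,63),.187)
print("scene bar",a,b,(a+b)/2,np.linalg.norm(b-a),np.degrees(np.arctan2(*(b-a)[1::-1])))
for p in [((550,205),(640,100)),((480,310),(590,385)),((665,360),(740,250))]:
    z=.165 if p[0][0]==550 else .02
    a,b=onz("top",*g(*p[0]),z),onz("top",*g(*p[1]),z);print("top dir",np.degrees(np.arctan2(*(b-a)[1::-1])),a,b)
print("tri deck centre-ish",tri(g(588,157),f(240,128)))
print("scene deck ctr",onz("scene",*f(235,128),.161))
# box
x0,y0,x1,y1=370,150,470,225
R=t[y0:y1,x0:x1].astype(int); hsv=cv2.cvtColor(t,cv2.COLOR_BGR2HSV)[y0:y1,x0:x1]
print("box hsv",hsv[40,46],"table",hsv[5,5])
x0,y0,x1,y1=370,150,470,225
m=(hsv[...,2]<int(hsv[5,5,2])*.72)
c=big(cv2.morphologyEx(m.astype(np.uint8),cv2.MORPH_OPEN,np.ones((5,5))),x0,y0)
r=cv2.boxPoints(cv2.minAreaRect(c));print(r)
w=np.array([onz("top",*p,.046) for p in r]);print(w,w.mean(0),np.linalg.norm(np.diff(w,axis=0),axis=1))
print("tri box corner",tri((447,161),(490,253)),tri((381,170),(419,238)))
print("proj tcp",proj("top",(.166,.602,.22)))
E
```

```text
tall top blob ((300.9739990234375, 165.9933624267578), (28.086843490600586, 28.67141342163086), 167.60845947265625) [ 0.5603 -0.1017  0.155 ]
short top blob ((205.89718627929688, 200.80123901367188), (26.911685943603516, 28.36042022705078), 109.60944366455078) [0.5064 0.1355 0.09  ]
scene bar [ 0.5479 -0.0916  0.187 ] [ 0.5763 -0.1251  0.187 ] [ 0.5621 -0.1083  0.187 ] 0.043990839614798015 -49.65254909248277
top dir -42.78978699378302 [ 0.5386 -0.087   0.165 ] [ 0.5784 -0.1238  0.165 ]
top dir -128.30531113528235 [ 0.535  -0.0502  0.02  ] [ 0.4986 -0.0962  0.02  ]
top dir -37.19417586455867 [ 0.5077 -0.1293  0.02  ] [ 0.5549 -0.1652  0.02  ]
tri deck centre-ish (array([ 0.5605, -0.1057,  0.1596]), np.float64(0.007480437140939528))
scene deck ctr [ 0.5598 -0.108   0.161 ]
box hsv [ 14 127  84] table [ 19  87 123]
[[377.7308 172.6538]
 [433.3077 161.5385]
 [443.1923 210.9615]
 [387.6154 222.0769]]
[[ 0.5639 -0.2969  0.046 ]
 [ 0.5847 -0.4433  0.046 ]
 [ 0.4535 -0.4525  0.046 ]
 [ 0.4338 -0.3097  0.046 ]] [ 0.509  -0.3756  0.046 ] [0.1479 0.1316 0.1442]
tri box corner (array([ 0.584 , -0.4772,  0.041 ]), np.float64(0.006578969108329523)) (array([ 0.5773, -0.3125,  0.0278]), np.float64(0.006940619783707363))
proj tcp (np.float64(-45.750530710107114), np.float64(369.39129465332485))
```

Run:
```python
import cv2,numpy as np
from rig import imaging
t=np.mean([imaging.capture("top") for _ in range(6)],0)[...,::-1];s=np.mean([imaging.capture("scene") for _ in range(6)],0)[...,::-1]
cv2.imwrite("pics/tm.png",t);cv2.imwrite("pics/sm.png",s)
def z(i,x,y,w,h,k,a): return cv2.resize(np.clip(i[y:y+h,x:x+w]*a,0,255).astype(np.uint8),None,fx=k,fy=k,interpolation=cv2.INTER_CUBIC)
o=np.zeros((600,800,3),np.uint8)
for im,x,y in ((z(t,281,146,40,30,10,4),0,0),(z(s,318,153,40,30,10,2.5),400,0),(z(t,370,150,100,75,4,1.6),0,300),(z(s,398,228,100,75,4,1.3),400,300)):
    o[y:y+300,x:x+400]=im
cv2.imwrite("pics/z2.png",o)
```

```text
[ WARN:0@16.312] global loadsave.cpp:1063 imwrite_ Unsupported depth image for selected encoder is fallbacked to CV_8U.
```

View pics/z2.png

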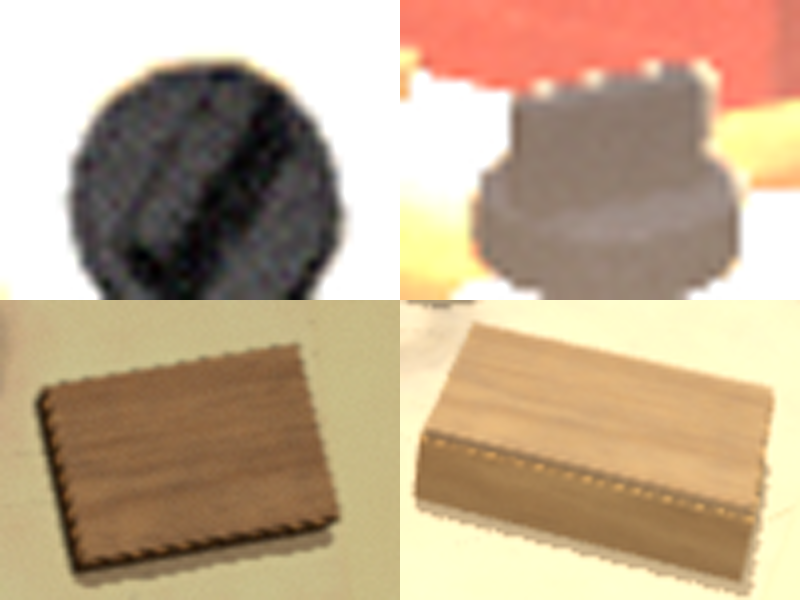

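The zoom shows the bar in the top crop as a lighter strip with edges ~(130,225)-(205,95) and a dark side beside it. Box top corners are ~(50,388),(298,345),(337,518),(82,560) in the top crop and (475,325),(772,388),(757,515),(425,432) in the scene crop.

Run:
```python
from h import *
np.set_printoptions(precision=4,suppress=True)
A=[(370+u/4,150+(v-300)/4) for u,v in((50,388),(298,345),(337,518),(82,560))]
B=[(398+(u-400)/4,228+(v-300)/4) for u,v in((475,325),(772,388),(757,515),(425,432))]
W=[tri(a,b) for a,b in zip(A,B)]
for w in W: print(*w)
print("box tri",np.mean([w[0] for w in W],0),"top",np.mean([onz("top",*a,.046) for a in A],0),"scene",np.mean([onz("scene",*b,.046) for b in B],0))
an=lambda a,b:np.degrees(np.arctan2(*(b-a)[1::-1]))
q=[onz("top",*a,.046) for a in A];print("box ang",an(q[1],q[0]),an(q[2],q[3]),an(q[3],q[0]))
f=lambda u,v:(318+(u-400)/10,153+v/10); g=lambda u,v:(281+u/10,146+v/10)
for p in (((515,97),(708,85)),((540,84),(697,62))):
    a,b=[onz("scene",*f(*k),.187) for k in p];print("scene edge",a,b,an(a,b))
a,b=[onz("top",*g(*k),.187) for k in ((130,225),(205,95))];print("top bar edge",a,b,an(a,b))
a,b=[onz("top",*g(*k),.187) for k in ((150,250),(260,95))];print("top bar edge2",a,b,an(a,b))
print("deck",tri(g(205,195),f(608,190)))
t=cv2.imread("pics/tm.png");s=cv2.imread("pics/sm.png")
# widths of cap / body silhouettes in scene rows
for r in (173,174,176):print(r,np.where(s[r,320:356].max(1)<110)[0][[0,-1]]+320)
```

```text
[ 0.5661 -0.3111  0.0443] 0.003090390447594557
[ 0.5843 -0.4737  0.0462] 0.0029477696474649972
[ 0.4707 -0.4877  0.0414] 0.007135247060349505
[ 0.4533 -0.3219  0.0416] 0.00509692273901253
box tri [ 0.5186 -0.3986  0.0434] top [ 0.5171 -0.3957  0.046 ] scene [ 0.5168 -0.4012  0.046 ]
box ang 96.60809214123869 95.92566810632779 4.73258641007239
scene edge [ 0.5405 -0.0916  0.187 ] [ 0.5706 -0.1275  0.187 ] -50.071988914456114
scene edge [ 0.5505 -0.0928  0.187 ] [ 0.582  -0.1187  0.187 ] -39.450635452644796
top bar edge [ 0.5456 -0.0861  0.187 ] [ 0.5751 -0.1046  0.187 ] -32.125007793265176
top bar edge2 [ 0.5395 -0.0903  0.187 ] [ 0.5743 -0.117   0.187 ] -37.5314076423857
deck (array([ 0.5616, -0.1043,  0.1575]), np.float64(0.0031768381081074574))
173 [325 351]
174 [325 351]
176 [325 351]
```

>>> drive_tool --deltas "87 22 -39 20 0; 87 44 -78 40 -0.05; 87 66 -117 50 -0.1; 87 88 -156 50 -0.15; 87 110 -195 50 -0.2; 87 132 -234 50 -0.25; 87 154 -273 50 -0.3; 87 176 -312 50 -0.35; 87 198 -351 50 -0.394; 87 220 -390 50 -0.394; 87 242 -429 50 -0.394; 87 264 -468 50 -0.394"

```text
time_s: 1.9
position: [0.4307, 0.1328, 0.2729]
tcp_rot: [[-0.788, 0.615, 0.001], [0.615, 0.788, 0.0], [-0.001, 0.001, -1.0]]
force: [1.1, 0.0, -0.3]
opening: 1.002
grasp_force: 0.0
```

>>> drive_tool --deltas "87 22 -39 0 0; 87 44 -78 0 0; 87 66 -118 0 0; 87 88 -158 0 0; 87 110 -198 0 0; 87 131 -239 0 0; 87 131 -239 -30 0; 87 131 -239 -57 0; 87 131 -239 -57 0; 87 131 -239 -57 0"

```text
time_s: 2.9
position: [0.5609, -0.1044, 0.2156]
tcp_rot: [[-0.788, 0.615, -0.001], [0.615, 0.788, 0.0], [0.001, -0.0, -1.0]]
force: [0.0, 0.1, 0.5]
opening: 0.997
grasp_force: 0.0
```

Run:
```python
from h import *
s=bot.read_state();R=np.array(s["tcp_rot"]);print(s["time_s"],s["position"],np.degrees(np.arctan2(R[1,1],R[0,1])),s["force"],s["joint_positions"])
o=np.zeros((500,800,3),np.uint8)
for i,(n,x,y,k) in enumerate((("top",260,125,1.8),("scene",295,110,1.6))):
    im=imaging.capture(n)[y:y+100,x:x+80,::-1]; o[:,i*400:i*400+400]=cv2.resize(cv2.convertScaleAbs(im,alpha=k),(400,500),interpolation=cv2.INTER_CUBIC)
cv2.imwrite("pics/h1.png",o)
```

```text
2.9 [ 0.56089512 -0.10437982  0.21564302] 52.0292364566991 [0.03680708 0.11485483 0.45424964] [-2.17611702e+01  2.65078060e+01  9.04514908e+01  8.38560939e-04
  6.30818916e+01 -7.37907828e+01]
```

View pics/h1.png

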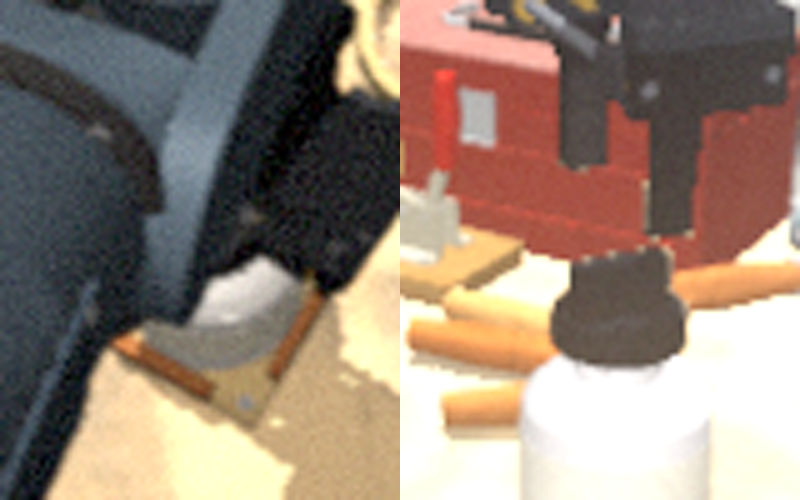

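Fingers straddle the bar: tips are at crop (583,165) and (670,233), their midpoint over the bar centre (620,265). Now lower and close.

>>> drive_tool --deltas "87 0 0 -25 0; 87 0 0 -45 0; 87 0 0 -51 0; 87 0 0 -51 0; 40 0 0 -51 0; 20 0 0 -51 0; 20 0 0 -51 0; 20 0 0 -51 0"

```text
time_s: 3.8
position: [0.5613, -0.1046, 0.1652]
tcp_rot: [[-0.788, 0.615, 0.001], [0.615, 0.788, -0.0], [-0.001, 0.0, -1.0]]
force: [-0.7, -0.0, -0.4]
opening: 0.722
grasp_force: 0.0
```

>>> drive_tool --deltas "22 0 0 0 0; 22 0 0 0 0; 22 0 0 0 0; 22 0 0 0 0; 22 0 0 0 0; 22 0 0 0 0; 22 0 0 0 0; 22 0 0 0 0; 22 0 0 0 0"

```text
time_s: 4.7
position: [0.5609, -0.1045, 0.1645]
tcp_rot: [[-0.788, 0.615, -0.0], [0.615, 0.788, 0.0], [0.0, -0.0, -1.0]]
force: [0.3, -0.2, 0.4]
opening: 0.258
grasp_force: 0.0
```

>>> drive_tool --deltas "10 0 0 0 0; 10 0 0 0 0; 10 0 0 0 0; 10 0 0 0 0; 10 0 0 0 0"

```text
time_s: 5.2
position: [0.5618, -0.1034, 0.1646]
tcp_rot: [[-0.788, 0.615, 0.002], [0.615, 0.788, 0.001], [-0.001, 0.002, -1.0]]
force: [3.2, 3.4, -1.0]
opening: 0.161
grasp_force: 29.2
```

Run:
```python
from h import *
s=bot.read_state();print(s["time_s"],s["position"],s["force"],s["moment"],s["opening"]*87,s["grasp_force"])
```

```text
5.2 [ 0.56181898 -0.10343328  0.16455354] [ 3.23506701  3.37905462 -0.98266658] [ 0.63600175 -0.47253617  0.14966987] 14.035132718775296 29.166611500495492
```

Firm grip on the 14 mm bar. Press down.

>>> drive_tool --deltas "10 1 1 -3 0; 10 1 1 -6 0; 10 1 1 -8 0; 10 1 1 -8 0; 10 1 1 -8 0"

```text
time_s: 5.7
position: [0.5622, -0.1035, 0.1587]
tcp_rot: [[-0.789, 0.615, 0.001], [0.615, 0.789, -0.001], [-0.001, 0.0, -1.0]]
force: [-1.8, 0.7, 11.4]
opening: 0.165
grasp_force: 29.5
```

>>> drive_tool --deltas "10 0 0 -3 0; 10 0 0 -6 0; 10 0 0 -8 0; 10 0 0 -8 0; 10 0 0 -8 0"

```text
time_s: 6.2
position: [0.5637, -0.1045, 0.1553]
tcp_rot: [[-0.79, 0.613, 0.006], [0.613, 0.79, -0.004], [-0.007, 0.0, -1.0]]
force: [-7.0, 3.7, 35.3]
opening: 0.158
grasp_force: 35.1
```

>>> drive_tool --deltas "10 -1 1 2 0; 10 -1 1 2 0.1; 10 -1 1 2 0.2; 10 -1 1 2 0.3; 10 -1 1 2 0.4; 10 -1 1 2 0.5; 10 -1 1 2 0.6; 10 -1 1 2 0.7"

```text
time_s: 7.0
position: [0.5652, -0.1039, 0.1554]
tcp_rot: [[-0.999, -0.04, 0.011], [-0.04, 0.999, -0.004], [-0.011, -0.004, -1.0]]
force: [1.2, 2.0, 19.4]
opening: 0.156
grasp_force: 32.2
```

>>> drive_tool --deltas "10 -1 0 -1 0.1; 10 -1 0 -1 0.2; 10 -1 0 -1 0.3; 10 -1 0 -1 0.37; 10 -1 0 -1 0.42; 10 -1 0 -1 0.44; 10 -1 0 -1 0.44; 10 -1 0 -1 0.44"

```text
time_s: 7.8
position: [0.5651, -0.1033, 0.1554]
tcp_rot: [[-0.889, -0.458, 0.013], [-0.458, 0.889, -0.003], [-0.01, -0.008, -1.0]]
force: [0.6, 4.0, 24.4]
opening: 0.162
grasp_force: 33.8
```

Run:
```python
from h import *
s=bot.read_state();R=np.array(s["tcp_rot"]);print(np.degrees(np.arctan2(R[1,1],R[0,1]))-52,s["position"],s["force"],s["moment"],s["opening"]*87,s["grasp_force"],s["joint_positions"])
```

```text
65.25018554465485 [ 0.56510937 -0.10327924  0.15541132] [ 0.61570034  3.9742857  24.38075956] [ 1.10829463 -0.04206262 -0.17115007] 14.112508133228971 33.839819239337885 [ -21.56913362   31.0158083    93.79391562    0.16152693   54.43032906
 -138.91494639]
```

>>> drive_tool --deltas "10 0 0 5 0; 10 0 0 10 0; 10 0 0 15 0; 10 0 0 20 0; 10 0 0 20 0"

```text
time_s: 8.3
position: [0.5592, -0.1026, 0.1695]
tcp_rot: [[-0.888, -0.46, -0.002], [-0.46, 0.888, -0.0], [0.002, 0.0, -1.0]]
force: [-0.3, -0.6, 5.3]
opening: 0.161
grasp_force: 32.0
```

>>> drive_tool --deltas "10 0 0 5 0; 10 0 0 10 0; 10 0 0 15 0; 10 0 0 20 0; 10 0 0 30 0; 10 0 0 40 0; 10 0 0 40 0"

```text
time_s: 9.0
position: [0.5612, -0.1029, 0.2116]
tcp_rot: [[-0.888, -0.459, 0.004], [-0.459, 0.888, -0.002], [-0.003, -0.003, -1.0]]
force: [-0.3, -0.7, -0.1]
opening: 0.159
grasp_force: 32.1
```

Run:
```python
from h import *
s=bot.read_state();print(s["position"],s["force"],s["opening"]*87)
im=imaging.capture("scene")[90:240,280:400,::-1]
cv2.imwrite("pics/l1.png",cv2.resize(cv2.convertScaleAbs(im,alpha=1.6),(480,600),interpolation=cv2.INTER_CUBIC))
```

```text
[ 0.56118612 -0.10292769  0.21160451] [-0.25544051 -0.69580861 -0.07379706] 13.831860944633986
```

View pics/l1.png

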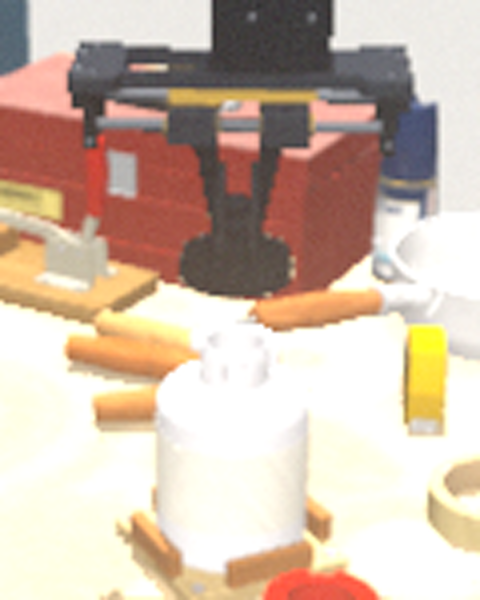

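The cap is off and held upright at about (237,265), and the bare neck is visible at (235,350). Carry it over the box.

>>> drive_tool --deltas "10 -5 -30 10 -0.1; 10 -10 -65 10 -0.2; 10 -15 -100 10 -0.3; 10 -20 -135 10 -0.4; 10 -25 -170 10 -0.5; 10 -30 -205 10 -0.6; 10 -35 -240 0 -0.6; 10 -40 -270 -20 -0.6; 10 -44 -295 -50 -0.6; 10 -44 -295 -80 -0.6; 10 -44 -295 -105 -0.6; 10 -44 -295 -105 -0.6"

```text
time_s: 10.25
position: [0.5132, -0.3952, 0.1]
tcp_rot: [[-0.992, 0.123, -0.007], [0.123, 0.992, 0.007], [0.008, 0.007, -1.0]]
force: [-0.5, 0.2, -1.6]
opening: 0.159
grasp_force: 32.1
```

Run:
```python
from h import *
s=bot.read_state();print(s["position"],s["force"],s["opening"]*87,proj("scene",s["position"]))
im=imaging.capture("scene")[140:300,360:520,::-1]
cv2.imwrite("pics/b1.png",cv2.resize(cv2.convertScaleAbs(im,alpha=1.5),(600,600),interpolation=cv2.INTER_CUBIC))
```

```text
[ 0.51317169 -0.39516205  0.10001659] [-0.52628894  0.17722476 -1.56169496] 13.870035626110147 (np.float64(448.99951813303994), np.float64(234.4102222894109))
```

View pics/b1.png

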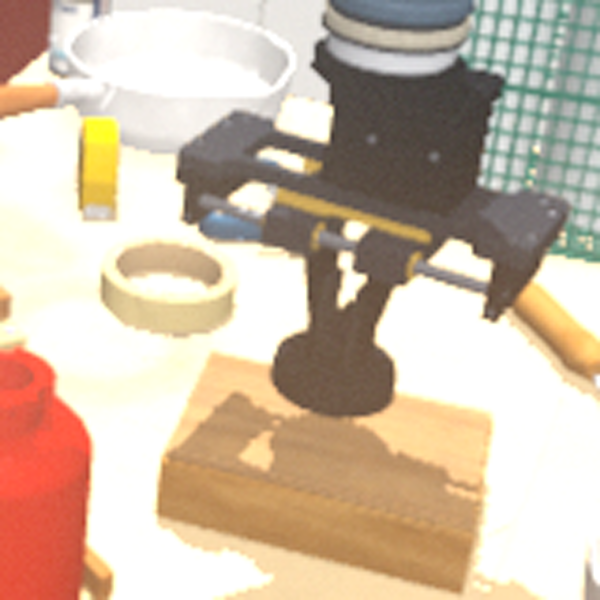

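The cap (about (335,375) in the crop) is over the box's middle. Lower slowly.

>>> drive_tool --deltas "10 0 0 -8 0; 10 0 0 -16 0; 10 0 0 -24 0; 10 0 0 -30 0; 10 0 0 -33 0; 10 0 0 -33 0; 10 0 0 -33 0"

```text
time_s: 11.0
position: [0.5161, -0.3976, 0.0717]
tcp_rot: [[-0.992, 0.122, 0.0], [0.122, 0.992, -0.0], [-0.0, -0.0, -1.0]]
force: [0.0, 1.1, -1.6]
opening: 0.156
grasp_force: 32.1
```

>>> drive_tool --deltas "10 0 0 -2 0; 10 0 0 -4 0; 10 0 0 -5 0; 10 0 0 -6 0; 10 0 0 -6 0; 10 0 0 -6 0"

```text
time_s: 11.6
position: [0.5159, -0.3974, 0.0661]
tcp_rot: [[-0.992, 0.122, -0.0], [0.122, 0.992, -0.0], [0.0, -0.0, -1.0]]
force: [-1.4, 0.9, 3.7]
opening: 0.16
grasp_force: 32.1
```

Contact. Open, then rise.

>>> drive_tool --deltas "16 0 0 0 0; 22 0 0 0 0; 30 0 0 0 0; 40 0 0 0 0; 50 0 0 0 0; 50 0 0 0 0; 50 0 0 0 0; 50 0 0 0 0"

```text
time_s: 12.4
position: [0.5163, -0.3976, 0.066]
tcp_rot: [[-0.992, 0.123, 0.001], [0.123, 0.992, -0.0], [-0.001, -0.0, -1.0]]
force: [0.2, -0.7, 5.8]
opening: 0.568
grasp_force: 2.7
```

>>> drive_tool --deltas "50 0 0 10 0; 50 0 0 25 0; 50 0 0 50 0; 50 0 0 90 0; 50 0 0 130 0; 50 0 0 160 0; 50 0 0 160 0; 50 0 0 160 0; 50 0 0 160 0"

```text
time_s: 13.3
position: [0.5151, -0.3963, 0.2244]
tcp_rot: [[-0.992, 0.122, -0.002], [0.122, 0.992, 0.003], [0.002, 0.002, -1.0]]
force: [-0.6, 0.8, -0.2]
opening: 0.573
grasp_force: 0.0
```

Run:
```python
from h import *
s=bot.read_state();print(s["time_s"],s["position"],s["force"],s["opening"]*87)
im=imaging.capture("scene")[110:310,220:520,::-1]
cv2.imwrite("pics/b2.png",cv2.resize(cv2.convertScaleAbs(im,alpha=1.3),(800,533)))
```

```text
13.3 [ 0.51509412 -0.39625201  0.22437773] [-0.56394009  0.78645289 -0.18939311] 49.894146503658774
```

View pics/b2.png

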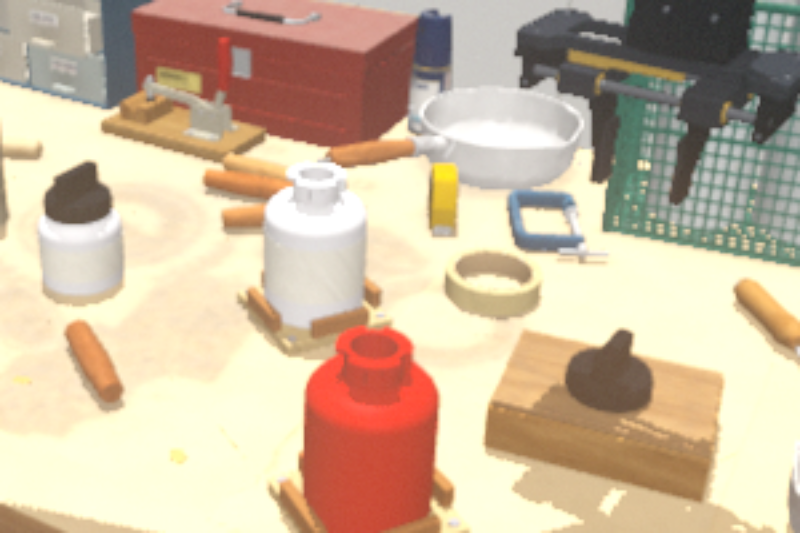

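The cap stands bar up at (610,375) in the middle of the box, with the gripper clear. The short canister is still closed and in place at (82,235).

```bash
python3 -c "
from rig import bot; print(bot.hand_in())"
```

```text
the job is handed in; nothing more can be done
None
```

The tall canister's cap was pushed down, turned to its stop and lifted off, and now rests bar up and released near the middle of the box top; the short canister is still closed and in place, and the job was handed in after about 13 s with no verdict returned.

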